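Tip the draining board until the trivet slides

TASK

The round marble trivet on the hinged draining board has just been washed, so do not touch it: lift the board by its paddle handle until the trivet just starts to slide, then stop and hold the board still at that angle while the trivet glides gently down to rest against the rail at the hinge end. Then lower the board level again without dropping it, let go, and leave the other kitchen things where they stand.

Things in the scene. Friction and masses are not known exactly. Their poses are not given: they have to be found in the camera images.
- board (a joint): Tilt of the hinged wooden board, rad: 0 is level on its base (hard stop; it falls back if let go), growing as the paddle end is lifted, to 0.9. Board 280 long, 174 wide, 16 thick, top 46 above the table when level; ledges 10 wide, 10 high along its long sides, rail 12 thick, 16 high across the hinge end; 0.65 kg, hinge free, no spring.
- hinge (a point): Middle of the hinge axis, fixed to the base, 30 above the table at the board's underside. Axes of the base: x points from the paddle end towards the hinge end, y along the hinge axis, z up. Lifting the board is a right-handed turn about +y.
- grip (a point): Centre of the paddle handle sticking out of the end away from the hinge: 110 long, 36 wide (y), 16 thick, nothing below it, 38 above the table when level; 340 from the hinge axis towards -x and 8 above it. Turns with the board; axes of the board (x to the hinge end, y along the hinge, z its normal). Pinch its 36 width from above and turn the tool with the board.
- rail (a point): On the board's top face, in the middle of the foot of the end rail, on the side facing the trivet; 12 from the hinge axis towards -x, 16 above it. Turns with the board, same axes as grip.
- trivet: Round marble trivet, 124 across, 14 thick, origin under its centre, 0.3 to 0.6 kg, loose on the board near the paddle end, centre 170 to 195 from the foot of the rail (60 to 65 when against it). How slippery it is varies: it starts to slide somewhere between 0.22 and 0.44 rad of tilt; a few hundredths of a rad more make it run fast.
- drainer: Fixed base of the draining board, two low wooden runners 280 long, 168 wide overall, with steel hinge brackets. Origin on the table under the middle of the level board, axes as hinge.
- pestle: Wooden pestle 162 long, 44 thick, lying beside the board; origin on the table under its middle. Bystander.
- lid: Small round aluminium lid with a knob, 96 across, 38 high, beyond the hinge end; origin under its centre. Bystander.
- grater: Stainless steel box grater, 100 x 75 foot, 212 high; origin under its centre. Bystander.
- bowl: Blue ceramic bowl, 150 across, 70 high; origin under its centre. Bystander.
- squeezer: White plastic lemon squeezer with a lever arm, 250 long, about 55 high; origin under its middle. Bystander.
- mug: White mug, 82 across, 92 high; origin under its centre. Bystander.
- jar: Glass jar with aluminium cap, 70 across, 100 high; origin under its centre. Bystander.

How it is judged:
By the outcome, as a careful person would: the job done as asked, in the order asked, and still so for the second after the job is handed in, with the robot touching nothing.
It also fails if it takes over 64 s, if anything falls off the work surface, if the arm or the gripper's body presses on something with over 40 N, if the wrist force passes 120 N, or if a joint passes its speed limit or range.

ROBOT

A 7-joint arm with a two-finger parallel gripper is mounted at the origin on the work surface. World frame = base frame: x ahead of the robot, y to its left, z up, the work surface at z = 0. Lengths are in mm, angles in rad, forces in N, time in s.
With the tool pointing down it reaches from about 400 to 875 mm from the base axis. Payload 19.3 kg.
Tool frame: the origin (TCP) lies at the very end of the fingers, on their centre line; the grasp point (between the pads) lies 19 mm behind it; z points along the fingers, y is the line along which they close (so a half turn about z gives the same grasp; the last joint's range is limited). The gripper opens to 85 mm and grips with 20 to 120 N. Pads are 22 mm wide; open, the fingers measure 114 mm over their backs; the gripper's body (76 mm by 85 mm) begins 54 mm behind the grasp point. The pads swing forward as they close: fully open they stand 13 mm farther back than shut.
Start: joints at [-1.21, 0.521, -0.036, 1.599, 0.021, 1.021, -0.113], TCP at [261.015, 567.878, 231.291] pointing down, gripper open.
Joint ranges: [-2.91, 2.91], [-0.3, 2.13], [-1.5, 1.42], [0.17, 2.43], [-1.26, 4.41], [0.16, 1.93], [-2.52, 2.52]. Speed limits (rad/s): [1.89, 1.89, 2.39, 2.39, 3.01, 3.01, 3.01].

INTERFACE

Orientations are given as a 3x3 rotation matrix whose columns are the frame's x, y, z axes.
In Python, from workcell import robot, camrig, solver gives the robot as it stands (robot), with the cameras (camrig) and the kinematics (solver). Calls block until the motion is done:
- robot.movep(position, orientation): joint-space move of the TCP to a pose.
- robot.movel(position, frame=None, max_speed=150, guard=None): straight line of the TCP; frame=None keeps the orientation; max_speed is the mean speed in mm/s. With guard (N) it stops when the force on the tool has changed by that much, and returns True; else False.
- robot.goto_joints(angles): joint-space move.
- robot.open_gripper() and robot.clamp(): open the fingers fully, or close them until they stop; the grip force is fixed at half the most.
- robot.wait(seconds).
- solver.inverse_kinematics(position, orientation): joint angles nearest the present ones, or None.
- robot.read_state(): the state.
- camrig.camera(name): name is "scene" or "top" or "wrist"; returns a dict with "image" (420x560x3 uint8, blue, green, red), "fx", "fy", "cx", "cy" (pixels), "cam_to_world" (4x4, takes a point from camera to world coordinates). Camera axes: x right, y up, looking along -z (the intrinsics and any distortion apply to the point x, -y, -z); pixel columns grow to the right and rows downward; lengths in mm; the calibration is good to about 2 mm. The wrist camera is an equidistant fisheye: a pixel r from the principal point sees the ray r / f radians off the axis. A picture is of the moment at which its call begins. There is no depth.
A pose or a line that the arm cannot do raises robot.PlanningError and nothing moves.
- robot.finish_job(): hands the job in; it is judged then, once.
The state is a dict: "time": time; "qpos": joint angles; "qvel": joint speeds; "joint_efforts": joint torques, N m; "eef_pos": TCP position; "tool_rot": TCP orientation; "ft_force": force on the tool from outside, world axes, zero at the start; "torque": the same for the moment, N m; "finger_gap": finger opening in mm; "gripper_force": force on a finger pad.
Only numpy, scipy, OpenCV 4.12 (cv2) and the standard library are available. Lean on these libraries where they do the work, as an engineer would, in place of code of your own. Each camera call takes 0.05 s, during which the arm holds its last target. There are 200 camera calls.

## Working session

There is one attempt and no reset: what is moved stays moved. The work goes in short steps, each a Python script; the robot and the scene stay as the last script left them, time stands still between calls to the robot, and variables do not carry over. Pictures are saved under pics/ and viewed, at most 10 in all, crops included, and the job is handed in when it is done.

```bash
mkdir -p pics; ls
python3 - <<'E'
from workcell import robot, camrig, solver
import cv2,numpy as np
ims=[]
for n in ["scene","top"]:
    c=camrig.camera(n); cv2.imwrite(f"pics/{n}0.png",c["image"]); print(n,c["fx"],c["fy"],c["cx"],c["cy"],np.round(c["cam_to_world"],3).tolist(),[k for k in c])
s=robot.read_state(); print(s["time"],s["tool_rot"],s["eef_pos"],s["finger_gap"])
E
```

```text
pics
workcell.py
scene 395.91290897827486 395.91290897827486 274.24076503098064 212.4908701969892 [[-0.756, -0.494, 0.43, 1081.882], [0.654, -0.583, 0.482, 596.105], [0.012, 0.646, 0.763, 965.106], [0.0, 0.0, 0.0, 1.0]] ['image', 'fx', 'fy', 'cx', 'cy', 'cam_to_world']
top 414.06555797760416 414.06555797760416 282.6323420655509 211.22718138740143 [[0.013, 0.999, -0.035, 485.122], [-1.0, 0.013, 0.002, 10.915], [0.002, 0.035, 0.999, 1424.544], [0.0, 0.0, 0.0, 1.0]] ['image', 'fx', 'fy', 'cx', 'cy', 'cam_to_world']
0.1 [[-9.08617455e-01  4.17629249e-01 -3.61443742e-04]
 [ 4.17629400e-01  9.08616955e-01 -9.56157102e-04]
 [-7.09052602e-05 -1.01973057e-03 -9.99999478e-01]] [260.92376181 567.60142176 230.78372015] 85.31639536998873
```

View pics/scene0.png

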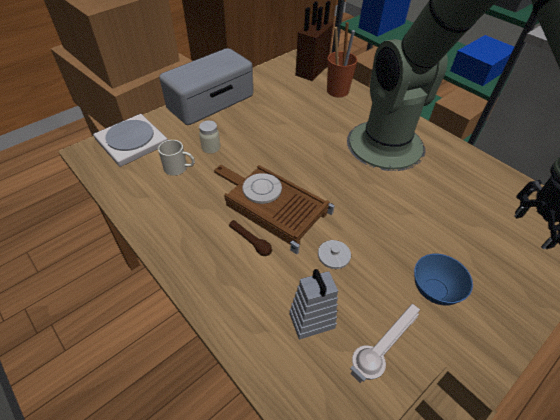

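View pics/top0.png

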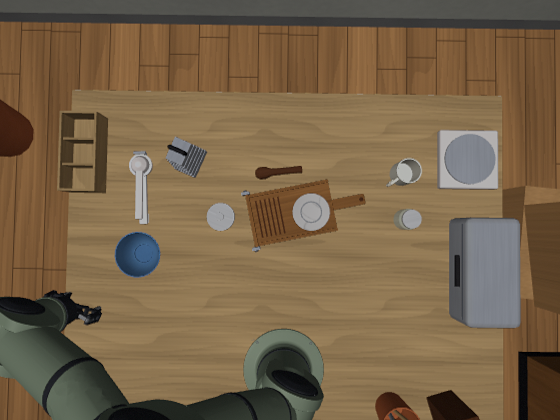

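The scene view shows the board at about (275,205) with its paddle at (228,175) and the trivet at (262,187). In the top view the board is at (292,212), the handle runs (335,207)-(365,199), the trivet is at (311,212), the jar at (408,219) and the mug at (405,172), so the handle's surroundings look clear.

```bash
cat > h.py <<'E'
import cv2,numpy as np
from workcell import robot, camrig, solver
def ray(c,uv):
    u,v=uv; M=np.array(c["cam_to_world"]); x=np.array([(u-c["cx"])/c["fx"],(v-c["cy"])/c["fy"]])
    if c.get("fish"):
        r=np.hypot(*x); d=np.array([*(x/r*np.sin(r)),np.cos(r)]) if r>1e-9 else np.array([0,0,1.])
    else: d=np.array([*x,1.])
    d=M[:3,:3]@(d*[1,-1,-1]); return M[:3,3],d/np.linalg.norm(d)
def on_plane(c,uv,z):
    o,d=ray(c,uv); return o+d*(z-o[2])/d[2]
def tri(*cu):
    A=np.zeros((3,3));b=np.zeros(3)
    for c,uv in cu:
        o,d=ray(c,uv);P=np.eye(3)-np.outer(d,d);A+=P;b+=P@o
    p=np.linalg.solve(A,b); return p,[float(np.linalg.norm(np.cross(p-ray(c,u)[0],ray(c,u)[1]))) for c,u in cu]
def shot(n):
    c=camrig.camera(n); c["fish"]=n=="wrist"; return c
E
python3 - <<'E'
from h import *
boxes={"scene":(200,150,150,110),"top":(235,150,150,110)}
out=[]
for n,(x,y,w,h) in boxes.items():
    c=shot(n); im=c["image"][y:y+h,x:x+w]
    hsv=cv2.cvtColor(im,cv2.COLOR_BGR2HSV)
    # dark brown: print stats at handle and table
    for p in ([(228,175),(300,170),(250,205)] if n=="scene" else [(350,202),(350,240),(262,215)]): print(n,p,hsv[p[1]-y,p[0]-x])
    m=cv2.inRange(hsv,(0,90,0),(25,255,150)) 
    out.append(np.hstack([cv2.resize(im,None,fx=2.6,fy=2.6,interpolation=cv2.INTER_CUBIC),cv2.cvtColor(cv2.resize(m,None,fx=2.6,fy=2.6),cv2.COLOR_GRAY2BGR)]))
cv2.imwrite("pics/crop.png",np.vstack(out))
E
```

```text
scene (228, 175) [ 14 155  99]
scene (300, 170) [ 16  98 140]
scene (250, 205) [ 13 154 111]
top (350, 202) [ 14 159 109]
top (350, 240) [ 18 106 144]
top (262, 215) [ 13 162  85]
```

View pics/crop.png

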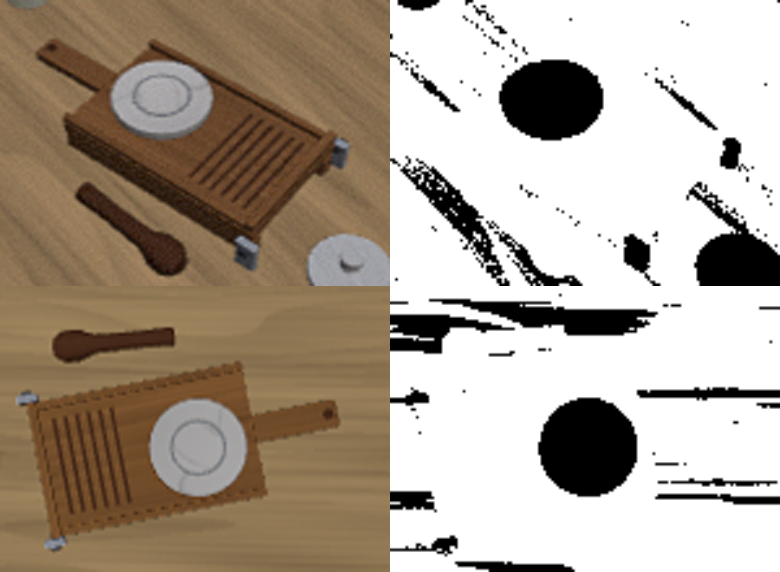

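The crop shows the handle clearly in both views (scene crop (40,45)-(110,85); top crop (255,425)-(340,410)). The wood separates from the table by saturation, at a threshold of about 132.

```bash
cat > m.py <<'E'
from h import *
boxes={"scene":(200,150,150,110),"top":(235,150,150,110)}
def seg(n,k):
    x,y,w,h=boxes[n]; c=shot(n); im=cv2.resize(c["image"][y:y+h,x:x+w],None,fx=4,fy=4,interpolation=cv2.INTER_CUBIC)
    hsv=cv2.cvtColor(cv2.GaussianBlur(im,(0,0),2),cv2.COLOR_BGR2HSV); S=hsv[...,1]; 
    tr=cv2.inRange(hsv,(0,0,110),(179,60,255)); m=((S>131)).astype(np.uint8)*255
    def big(m,pt=None):
        N,l,s,_=cv2.connectedComponentsWithStats(m); i=(1+s[1:,4].argmax()); return (l==i).astype(np.uint8)*255
    m=cv2.morphologyEx(m,cv2.MORPH_CLOSE,np.ones((9,9)))
    f=np.zeros_like(m); cs,_=cv2.findContours(big(m),cv2.RETR_EXTERNAL,cv2.CHAIN_APPROX_NONE); cv2.drawContours(f,[max(cs,key=cv2.contourArea)],-1,255,-1)
    o=cv2.morphologyEx(cv2.bitwise_or(f,0),cv2.MORPH_OPEN,cv2.getStructuringElement(cv2.MORPH_ELLIPSE,(k,k)))
    hd=big(cv2.morphologyEx(cv2.subtract(f,o),cv2.MORPH_OPEN,np.ones((9,9))))
    full=lambda p:(np.asarray(p,float)+.5)/4-.5+[x,y]
    return c,im,f,o,hd,full
cnt=lambda m:max(cv2.findContours(m,cv2.RETR_EXTERNAL,cv2.CHAIN_APPROX_NONE)[0],key=cv2.contourArea)
E
python3 - <<'E'
from m import *
vis=[];R={}
for n,k in (("scene",91),("top",91)):
    c,im,f,o,hd,full=seg(n,k)
    rect=cv2.minAreaRect(cnt(hd)); R[n]=(c,full(cv2.boxPoints(rect)),full(rect[0]))
    if n=="top":
        b=cv2.minAreaRect(cnt(o)); P=np.array([on_plane(c,p,50) for p in full(cv2.boxPoints(b))]); print("board corners z50",P.round(1).tolist(),P.mean(0).round(1))
        H=np.array([on_plane(c,p,46) for p in R[n][1]]); print("handle corners z46",H.round(1).tolist(),H.mean(0).round(1))
        cv2.drawContours(im,[cv2.boxPoints(b).astype(int)],-1,(0,255,0),1)
    cv2.drawContours(im,[cnt(f)],-1,(255,255,0),1); cv2.drawContours(im,[cv2.boxPoints(rect).astype(int)],-1,(0,0,255),1)
    vis.append(im); print(n,R[n][1].round(1).tolist())
s,t=R["scene"],R["top"]; print("handle mid tri",tri((s[0],s[2]),(t[0],t[2])))
cv2.imwrite("pics/seg.png",cv2.resize(np.vstack(vis),(400,587)))
E
```

```text
scene [[208.3, 171.5], [232.5, 157.9], [264.4, 214.6], [240.2, 228.2]]
board corners z50 [[585.9, 136.2, 50.0], [645.7, -142.8, 50.0], [474.6, -178.6, 50.0], [415.3, 99.3, 50.0]] [530.4 -21.4  50. ]
handle corners z46 [[576.4, -155.8, 46.0], [598.6, -259.5, 46.0], [563.7, -266.7, 46.0], [541.5, -163.1, 46.0]] [ 570.  -211.3   46. ]
top [[332.1, 199.1], [363.2, 192.9], [365.3, 203.4], [334.2, 209.6]]
handle mid tri (array([ 563.09002809, -214.68559488,  -53.01951623]), [17.860268777664317, 17.860268777664295])
```

View pics/seg.png

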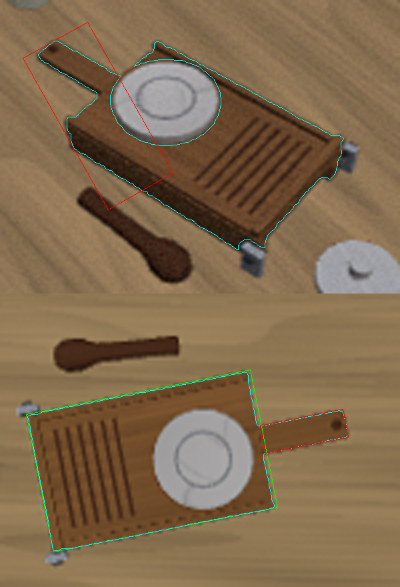

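The segmentation fits the board and handle well in the top view, while the scene handle fit is unusable. In the top view the handle is about 106x36 and its axis agrees with the board's. Next I move above the grip, choosing the tool yaw by IK, and refine with the wrist camera.

```bash
cat > k.py <<'E'
from h import *
from scipy.spatial.transform import Rotation as Ro
def base(ang): # X_b direction angle
    X=np.array([np.cos(ang),np.sin(ang),0]); Z=np.array([0,0,1.]); return np.column_stack([X,np.cross(Z,X),Z])
def pose(hinge,B,th,sgn,off=(-340,0,-11)):
    Rb=B@Ro.from_rotvec([0,th,0]).as_matrix()
    y=sgn*Rb[:,1]; z=-Rb[:,2]; return hinge+Rb@np.array(off,float), np.column_stack([np.cross(y,z),y,z])
E
python3 - <<'E'
from k import *
s=robot.read_state()
ang=np.arctan2(.978,-.2095); B=base(ang); g=np.array([569.6,-209.3,0]); hg=g+B[:,0]*340+[0,0,30]
for sg in (1,-1):
    print(sg)
    for th in (0,.25,.5): 
        q=solver.inverse_kinematics(*[x for x in pose(hg,B,th,sg)]); print(th,None if q is None else np.round(q,2))
M=np.array(camrig.camera("wrist")["cam_to_world"]); R=np.array(s["tool_rot"])
print("cam in tool",(R.T@(M[:3,3]-s["eef_pos"])).round(1),"axis",(R.T@-M[:3,2]).round(2))
E
```

```text
1
0 [-0.34  1.1   1.    1.81 -1.16  0.96 -1.73]
0.25 [-0.59  1.06  1.22  1.91 -1.08  0.87 -1.84]
0.5 [-0.81  0.9   1.22  1.97 -0.63  0.65 -2.31]
-1
0 [ 0.12  0.79  0.2   1.79 -0.26  0.59  0.69]
0.25 [-0.18  0.66  0.42  1.89 -0.04  0.55  0.39]
0.5 [-0.48  0.56  0.57  1.95  0.35  0.62 -0.07]
cam in tool [  76.5    0.  -142.2] axis [-0.3  -0.    0.95]
```

Run:
```python
from k import *
ang=np.arctan2(.978,-.2095); B=base(ang); g=np.array([569.6,-209.3,0]); hg=g+B[:,0]*340+[0,0,30]
p,R=pose(hg,B,0,-1)
s=robot.read_state(); e=np.array(s["eef_pos"])
robot.movel([e[0],e[1],330],max_speed=250)
robot.movep([p[0],p[1],300],R); c=shot("wrist"); np.save("w1.npy",c,allow_pickle=True); cv2.imwrite("pics/w1.png",c["image"])
robot.movel([p[0],p[1],150],max_speed=250); c2=shot("wrist"); np.save("w2.npy",c2,allow_pickle=True)
print(robot.read_state()["time"],c["fx"],c["cx"],c["cy"])
cv2.imwrite("pics/w12.png",cv2.resize(np.hstack([c["image"],c2["image"]]),(800,300),interpolation=cv2.INTER_AREA))
```

```text
4.6833 325.19226210127806 277.6931201586533 208.89674388978884
```

View pics/w12.png

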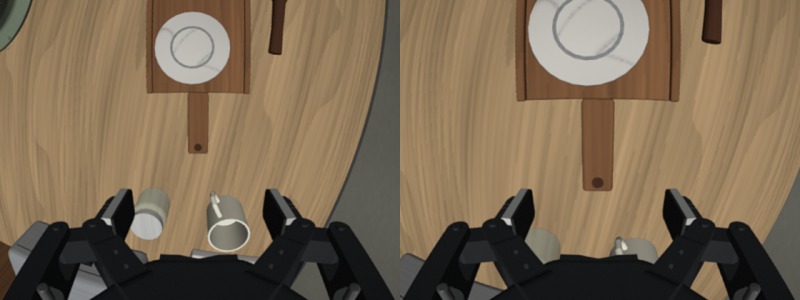

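The wrist views show the handle upright. In full pixels it is about x 263-291, rows 130-215 in the first and x 256-299, rows 138-266 in the second, with the trivet wholly in view in the first. I will triangulate the handle corners and the hole.

Run:
```python
from k import *
pts=[]
for f,(x0,x1,y0,y1) in (("w1",(245,310,136,235)),("w2",(235,320,150,285))):
    c=np.load(f+".npy",allow_pickle=True).item(); im=c["image"][y0:y1,x0:x1]
    im=cv2.resize(im,None,fx=4,fy=4,interpolation=cv2.INTER_CUBIC); hsv=cv2.cvtColor(cv2.GaussianBlur(im,(0,0),2),cv2.COLOR_BGR2HSV)
    V=hsv[...,2]; t,m=cv2.threshold(V,0,255,cv2.THRESH_BINARY_INV+cv2.THRESH_OTSU)
    cn=max(cv2.findContours(m,cv2.RETR_EXTERNAL,cv2.CHAIN_APPROX_NONE)[0],key=cv2.contourArea)
    r=cv2.boxPoints(cv2.minAreaRect(cn)); r=r[r[:,1].argsort()]; tip=r[2:][r[2:,0].argsort()]; top=r[:2][r[:2,0].argsort()]
    hole=cv2.inRange(V,0,int(V[cv2.drawContours(np.zeros_like(m),[cn],-1,1,-1)>0].mean()*.65)); 
    hc=[h for h in cv2.findContours(hole,cv2.RETR_EXTERNAL,cv2.CHAIN_APPROX_NONE)[0] if cv2.contourArea(h)>100]
    hc=max(hc,key=cv2.contourArea).reshape(-1,2).mean(0) if hc else np.array([np.nan]*2)
    full=lambda p:(np.asarray(p,float)+.5)/4-.5+[x0,y0]
    q=[full(p) for p in (*tip,hc)]; pts.append((c,q,[full(p) for p in top])); print(t,np.round(q,1).tolist(),np.round(pts[-1][2],1).tolist())
for i,n in enumerate(("tipL","tipR","hole")):
    p,e=tri((pts[0][0],pts[0][1][i]),(pts[1][0],pts[1][1][i])); print(n,p.round(1),np.round(e,2),[on_plane(a,b[i],46).round(1).tolist() for a,b,_ in pts])
for a,b,tp in pts:
    mid=on_plane(a,(tp[0]+tp[1])/2,46); tm=on_plane(a,(b[0]+b[1])/2,46); d=mid-tm; print("axis",np.arctan2(d[1],d[0]),tm.round(1), "width",np.linalg.norm(on_plane(a,b[0],46)-on_plane(a,b[1],46)))
# board paddle-end edge & trivet
c=pts[0][0]; hsv=cv2.cvtColor(c["image"],cv2.COLOR_BGR2HSV); m=cv2.inRange(hsv,(0,0,110),(179,60,255)); m[140:]=0;m[:,:190]=0;m[:,345:]=0
cn=max(cv2.findContours(m,0,1)[0],key=cv2.contourArea); (u,v),ax,_=cv2.fitEllipse(cn); print("trivet px",u,v,ax,on_plane(c,(u,v),60))
```

```text
135.0 [[261.1, 215.3], [291.6, 215.5], [276.7, 206.1]] [[261.6, 135.4], [292.2, 135.6]]
139.0 [[252.9, 267.6], [300.1, 267.6], [276.3, 255.4]] [[252.9, 149.6], [300.1, 149.6]]
tipL [ 559.9 -270.    40.7] [0.01 0.01] [[559.8, -268.2, 46.0], [559.8, -267.2, 46.0]]
tipR [ 599.5 -261.5   41. ] [0.81 0.81] [[598.2, -260.2, 46.0], [599.3, -258.7, 46.0]]
hole [ 577.  -252.5   43.8] [0.17 0.17] [[576.7, -251.9, 46.0], [577.0, -251.5, 46.0]]
axis 1.7754534838829938 [ 579.  -264.2   46. ] width 39.234829279668936
axis 1.7800616061724985 [ 579.5 -262.9   46. ] width 40.472092975301635
trivet px 268.8553161621094 66.79906463623047 (100.89017486572266, 105.27201843261719) [532.04799309 -85.98804885  60.        ]
```

The triangulated handle top is at about z 41-44, which checks against 46 within the 2 mm calibration. The tip middle is near (579.5,-263.5) and the axis angle is 1.780 rad. Next I descend and grip.

```bash
cat >> k.py <<'E'
ANG=1.780; B=base(ANG); G=np.array([568.4,-209.4,0]); HG=G+B[:,0]*340+[0,0,30]; SG=-1
E
python3 - <<'E'
from k import *
p,R=pose(HG,B,0,SG)
f=lambda:np.array(robot.read_state()["ft_force"]).round(1)
robot.movel([p[0],p[1],100],frame=R,max_speed=150); f0=f()
print(robot.movel([p[0],p[1],p[2]],frame=R,max_speed=100,guard=8),f0,f())
robot.clamp(); s=robot.read_state(); print(s["time"],f(),np.round(s["torque"],2),s["finger_gap"],s["gripper_force"],np.round(s["eef_pos"],1),p)
c=shot("wrist"); np.save("w3.npy",c,allow_pickle=True); cv2.imwrite("pics/w3.png",c["image"])
E
```

```text
False [-1.2 -0.3 -0.4] [-0.7  0.1  0.7]
6.6333 [2.1 1.  5.8] [ 0.39 -0.26  0.  ] 35.08069013741226 59.46509063243866 [ 569.1 -209.3   19.5] [ 568.4 -209.4   19. ]
```

View pics/w3.png

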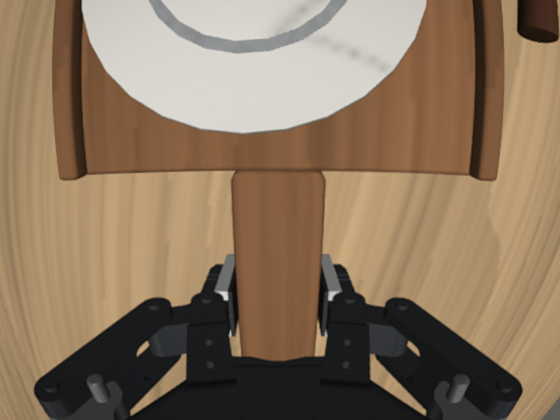

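The grip is good: gap 35 mm, low forces, handle centred between the pads at (280,290). The trivet's near edge is at row ~133 and the board's end edge at row ~173, and the camera turns with the board, so this gap shows any sliding directly. Next I lift to 0.18 rad and check the detector.

```bash
cat >> k.py <<'E'
def edges(c):
    im=c["image"]; hsv=cv2.cvtColor(cv2.GaussianBlur(im,(0,0),1),cv2.COLOR_BGR2HSV).astype(float)
    s=hsv[:172,225:265,1].mean(1)           # trivet (low sat) -> wood (high sat)
    w=np.where(s<90)[0]; t=np.nan
    if len(w): 
        i=w[-1]
        if i+1<len(s): t=i+(90-s[i])/(s[i+1]-s[i])
    g=np.abs(np.diff(hsv[150:200,110:220,2].mean(1))); i=g.argmax(); k=slice(max(i-3,0),i+4)
    b=150.5+(np.arange(50)[:49][k]*g[k]).sum()/g[k].sum()
    return t,b
def scene_trivet(last=None):
    c=shot("scene"); hsv=cv2.cvtColor(c["image"],cv2.COLOR_BGR2HSV); m=cv2.inRange(hsv,(0,0,105),(179,65,255))
    n,l,st,ce=cv2.connectedComponentsWithStats(m); ok=[i for i in range(1,n) if st[i,4]>250]
    i=min(ok,key=lambda i:np.hypot(*(ce[i]-(last if last is not None else (262,180))))); return ce[i],st[i,4],c
def tilt(th,speed):
    p,R=pose(HG,B,th,SG); robot.movel(p,frame=R,max_speed=speed)
E
python3 - <<'E'
from k import *
print(edges(np.load("w3.npy",allow_pickle=True).item()))
c,a,_=scene_trivet(); print(c,a)
for th in np.arange(.03,.181,.03):
    tilt(th,40); s=robot.read_state(); print(round(s["time"],2),round(th,3),np.round(edges(shot("wrist")),2),np.round(s["ft_force"],1),np.round(s["torque"],1),scene_trivet()[0].round(1),round(s["finger_gap"],1))
c=shot("wrist"); _,_,d=scene_trivet(); cv2.imwrite("pics/l1.png",cv2.resize(np.hstack([c["image"],d["image"]]),(800,300),interpolation=cv2.INTER_AREA))
E
```

```text
(np.float64(133.70791749833666), np.float64(171.8201506591337))
[261.90418502 187.31718062] 908
7.14 0.03 [133.79 171.84] [ 6.7 -0.5 -4.9] [-0.  -1.2  0. ] [262.2 186.1] 34.9
7.65 0.06 [133.74 171.83] [ 7.5 -0.2 -4.4] [ 0.  -1.5  0.1] [262.3 184.8] 34.8
8.16 0.09 [133.72 171.8 ] [ 7.7 -0.7 -5.4] [ 0.1 -1.5  0.1] [262.6 183.6] 35.2
8.67 0.12 [133.67 171.78] [ 8.   0.6 -4.4] [ 0.2 -1.5  0.2] [262.8 182.3] 34.7
9.18 0.15 [133.63 171.76] [ 7.   0.5 -4.5] [ 0.2 -1.5  0.2] [263.1 181.1] 35.1
9.68 0.18 [133.58 171.79] [ 7.4  0.1 -4.4] [ 0.3 -1.5  0.3] [263.6 180.1] 35.0
```

View pics/l1.png

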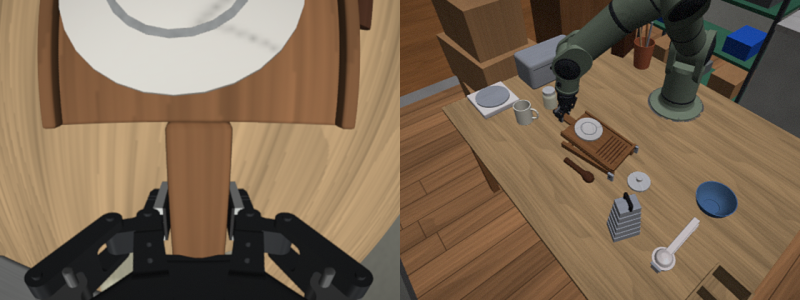

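Both edges hold steady to about 0.1 px at 0.18 rad, and the trivet is still at its starting place (wrist edge row 133.6; scene (263,180)). Now I lift in fine steps until it creeps, then hold.

Run:
```python
from k import *
gap=lambda:(lambda e:e[1]-e[0])(edges(shot("wrist")))
th=.18; g=gap(); hit=False; tr=[]
while th<.46 and not hit:
    th+=.006; tilt(th,15); n=gap(); tr.append((round(th,3),round(n-g,2)))
    if n-g>.35 or np.isnan(n):
        robot.wait(.15); n2=gap(); tr.append(("hold",round(n2-n,2))); hit=(n2-n>.3) or np.isnan(n2); n=n2
    g=n
print(tr,"hit",hit,"th",th,robot.read_state()["time"]); open("th","w").write(str(th))
last=scene_trivet()[0]
for i in range(14):
    robot.wait(.15); e=edges(shot("wrist")); last,a,d=scene_trivet(last); print(round(robot.read_state()["time"],2),np.round(e,1),last.round(1),a)
cv2.imwrite("pics/s1.png",d["image"]); cv2.imwrite("pics/s1w.png",shot("wrist")["image"])
```

```text
[(0.186, np.float64(0.01)), (0.192, np.float64(0.03)), (0.198, np.float64(0.01)), (0.204, np.float64(0.02)), (0.21, np.float64(0.01)), (0.216, np.float64(0.02)), (0.222, np.float64(0.02)), (0.228, np.float64(-0.0)), (0.234, np.float64(0.01)), (0.24, np.float64(0.02)), (0.246, np.float64(0.01)), (0.252, np.float64(0.0)), (0.258, np.float64(0.02)), (0.264, np.float64(-0.01)), (0.27, np.float64(-0.0)), (0.276, np.float64(-0.01)), (0.282, np.float64(0.01)), (0.288, np.float64(0.01)), (0.294, np.float64(-0.01)), (0.3, np.float64(-0.01)), (0.306, np.float64(0.02)), (0.312, np.float64(0.49)), ('hold', np.float64(0.0)), (0.318, np.float64(2.8)), ('hold', np.float64(0.89))] hit True th 0.3180000000000001 18.0
18.3 [129.2 171.8] [266.5 175.6] 1069
18.55 [129.2 171.8] [266.5 175.6] 1068
18.8 [129.2 171.8] [266.5 175.6] 1069
19.05 [129.2 171.8] [266.5 175.6] 1067
19.3 [129.2 171.8] [266.5 175.6] 1068
19.55 [129.2 171.8] [266.5 175.6] 1069
19.8 [129.2 171.8] [266.5 175.6] 1071
20.05 [129.2 171.8] [266.5 175.6] 1069
20.3 [129.2 171.8] [266.5 175.6] 1070
20.55 [129.2 171.8] [266.5 175.5] 1068
20.8 [129.2 171.8] [266.5 175.5] 1068
21.05 [129.2 171.8] [266.5 175.6] 1068
21.3 [129.2 171.8] [266.5 175.6] 1067
21.55 [129.2 171.8] [266.5 175.5] 1071
```

The trivet crept about 1.5 mm and stopped by itself, so the angle is just short of steady sliding. I will raise in 0.003 steps, holding after each.

Run:
```python
from k import *
gap=lambda:(lambda e:e[1]-e[0])(edges(shot("wrist")))
th=float(open("th").read()); hit=False; tr=[]
while th<.36 and not hit:
    th+=.003; tilt(th,10); a=gap(); robot.wait(.2); b=gap(); 
    tr.append((round(th,3),round(a,1),round(b,1)))
    if b-a>.5:
        robot.wait(.15); c=gap(); tr.append(round(c,1)); hit=c-b>.5 or np.isnan(c)
print(tr,"hit",hit,robot.read_state()["time"]); open("th","w").write(str(th))
last=scene_trivet()[0]
for i in range(14):
    robot.wait(.15); e=edges(shot("wrist")); last,a,d=scene_trivet(last); print(round(robot.read_state()["time"],2),np.round(e,1),last.round(1),a)
```

```text
[(0.321, np.float64(45.5), np.float64(51.4)), np.float64(57.0)] hit True 22.35
22.65 [106.8 171.8] [268.6 177.1] 1077
22.9 [ 97.8 171.8] [269.4 177.8] 1074
23.15 [ 87.6 171.8] [270.4 178.6] 1071
23.4 [ 76.2 171.8] [271.4 179.5] 1071
23.65 [ 63.6 171.8] [272.5 180.5] 1074
23.9 [ 50.  171.8] [273.7 181.5] 1080
24.15 [ 35.4 171.8] [275.  182.7] 1079
24.4 [ 19.9 171.8] [276.5 183.9] 1088
24.65 [  3.6 171.8] [278.1 185.2] 1086
24.9 [  nan 171.8] [279.8 186.8] 1087
25.15 [  nan 171.8] [281.6 188.3] 1090
25.4 [  nan 171.8] [283.6 190. ] 1094
25.65 [  nan 171.8] [285.6 191.8] 1097
25.9 [  nan 171.8] [287.8 193.5] 1103
```

It is gliding gently. I keep holding until it rests.

Run:
```python
from k import *
last=np.array([288,194.]); h=[]
for i in range(20):
    robot.wait(.15); n,a,d=scene_trivet(last); h.append(n); print(round(robot.read_state()["time"],2),n.round(1),a)
    last=n
    if len(h)>4 and np.ptp(np.array(h[-5:]),axis=0).max()<.15: break
x=d["image"][130:260,190:360]; t=shot("top"); 
cv2.imwrite("pics/s2.png",np.hstack([cv2.resize(x,(392,300),interpolation=cv2.INTER_CUBIC),cv2.resize(t["image"][150:260,240:384],(392,300),interpolation=cv2.INTER_CUBIC)]))
```

```text
26.1 [289.7 195.2] 1097
26.3 [291.6 196.8] 1106
26.5 [293.6 198.6] 1114
26.7 [295.7 200.4] 1112
26.9 [297.9 202.3] 1111
27.1 [298.4 202.6] 1115
27.3 [298.4 202.6] 1114
27.5 [298.3 202.6] 1112
27.7 [298.3 202.6] 1115
27.9 [298.3 202.6] 1112
```

View pics/s2.png

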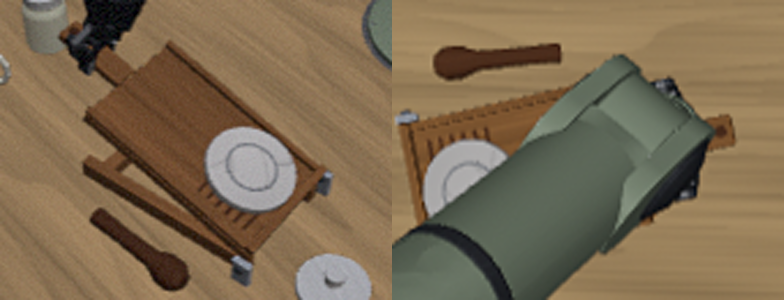

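The trivet rests against the rail (scene crop (252,168)) and has been still since about 27.1 s. Now I lower smoothly to level, checking force near the stop.

Run:
```python
from k import *
th=float(open("th").read())
for t in [*np.arange(th-.03,.03,-.03),.02,.01,.004,0.]:
    tilt(t,40 if t>.025 else 12)
    s=robot.read_state()
    if t<.06: print(round(s["time"],2),round(t,3),np.round(s["ft_force"],1),np.round(s["torque"],2),np.round(edges(shot("wrist")),1))
print(np.round(s["eef_pos"],1),pose(HG,B,0,SG)[0])
n,a,d=scene_trivet((300,205)); print(n,a)
```

```text
31.62 0.051 [ 8.   0.9 -3.4] [ 0.36 -1.72  0.13] [  nan 171.9]
32.7 0.02 [ 7.7  0.9 -2.7] [ 0.25 -1.66  0.08] [  nan 171.9]
33.18 0.01 [ 7.5  1.4 -2.8] [ 0.24 -1.6   0.03] [  nan 171.9]
33.55 0.004 [ 7.5  1.  -4. ] [ 0.25 -1.64 -0.02] [  nan 171.8]
33.87 0.0 [ 3.2  5.1 13.3] [ 0.8  -0.52  0.05] [  nan 171.8]
[ 569.  -209.3   19.5] [ 568.4 -209.4   19. ]
[294.81137725 205.98702595] 1002
```

The board is on its stop, with the force reversed to +13 N. I release it, retreat straight up and look.

Run:
```python
from k import *
robot.open_gripper(); robot.wait(.2)
e=robot.read_state()["eef_pos"]; robot.movel([e[0],e[1],60],max_speed=40); robot.movel([e[0],e[1],260],max_speed=150); robot.wait(.3)
s=robot.read_state(); print(s["time"],np.round(s["ft_force"],1),s["finger_gap"])
c=shot("wrist"); n,a,d=scene_trivet((295,206)); print(n,a)
cv2.imwrite("pics/f.png",np.hstack([cv2.resize(c["image"],(400,300)),cv2.resize(d["image"],(400,300),interpolation=cv2.INTER_AREA)]))
```

```text
37.675 [-0.1 -1.  -0.5] 85.4695258845936
[294.83517588 205.90653266] 995
```

View pics/f.png

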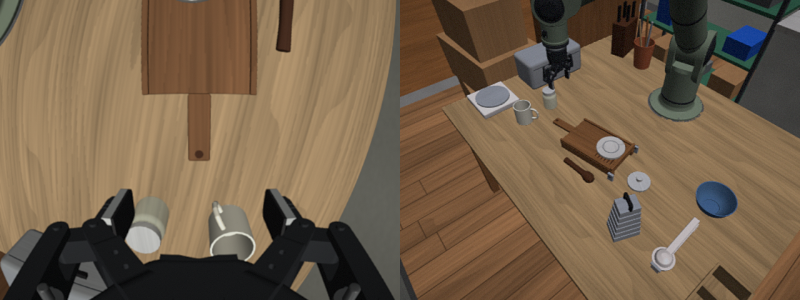

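The board is level, the trivet is at the rail (right half (610,148)), and the bystanders have not moved. The gripper is clear.

```bash
python3 -c "
from workcell import robot, camrig, solver
print(robot.finish_job())"
```

```text
the job is handed in; nothing more can be done
None
```

The trivet crept about 1.5 mm at 0.318 rad and stopped, so I raised the board to 0.321 rad and held it there while the trivet glided to the rail; the board was then lowered level and released, the other things stayed put, and the job was handed in at about 38 s.

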